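# Check the cabinet's roller lever light switch

### The arm

A 6-joint arm with a two-finger parallel gripper is mounted at the origin on the work surface. World frame = base frame: x ahead of the robot, y to its left, z up, the work surface at z = 0. Lengths are in m, angles in rad, forces in N, time in s.
With the tool pointing down it reaches from about 0.25 to 0.725 m from the base axis. Payload 4 kg.
Tool frame: the origin (TCP) lies on the centre line of the jaws, within the pads' length; the fingertips stand 17 mm ahead of it and the grasp point (between the pads) lies 2 mm behind it; z points along the fingers, y is the line along which they close (so a half turn about z gives the same grasp; the last joint's range is limited). The gripper opens to 85 mm and grips with 20 to 120 N. Pads are 22 mm wide; open, the fingers measure 114 mm over their backs; the gripper's body (76 mm by 85 mm) begins 54 mm behind the grasp point. The pads swing forward as they close: fully open they stand 13 mm farther back than shut.
Start: joints at [1.139, 0.241, 0.005, 1.335, 0, 1.571], TCP at [0.209, 0.454, 0.248] pointing down, gripper open.
Joint ranges: [-2.72, 2.72], [-1.05, 1.87], [-1.09, 1.28], [-1.99, 2.15], [-1.42, 1.44], [-3.14, 3.14]. Speed limits (rad/s): [2.79, 2.79, 3.14, 3.14, 3.14, 3.14].

### API

Orientations are given as a unit quaternion [x, y, z, w].
In Python, from workcell import bot, camera, get_calibration gives the robot as it stands.
- The arm moves only by the tool apply_moves, never from a script. Its argument "steps" is a list of rows, each a list of 3 entries, a list of its own where there are three numbers: the shift along the tool's x, y, z as a fraction of full scale, then the turn, a rotation vector about the tool's x, y, z as a fraction of full scale, then the opening, from 0 (shut) to 1 (fully open). A call has exactly 8 rows; each row shifts and turns the commanded pose from where the row before left it, along the tool's axes as they then stand; what a row does not reach is not made up. Full scale, the value 1, is 20 cm for a shift and pi rad for a turn. A row lasts 1/12 s, in which the tool goes at most 41.7 mm and 7.16 degrees, less where a joint would pass 70% of its speed; a pose out of reach is approached as far as the arm can. A call with a number of a shift or a turn outside -1 to 1 is refused whole. A call with a gripper value outside its range is refused whole. The fingers move at their own pace and stop on an object; the grip force is fixed at half the most. Time passes only in rows, so rows that do not move let the fingers close, or fill a call up. It gives the time, the measured TCP pose, the force, the opening and the grip force at its end, in the units of the state.
- bot.get_obs(): the state, without advancing time (a new reading comes with each control period).
- camera(name): name is "scene" or "top" or "wrist"; returns (picture, depth): 400x640x3 uint8, red, green, blue; 400x640 float32, m along the optical axis (not along the pixel's ray), 0 where there is no reading.
- get_calibration(name): a dict with "fov_y" (degrees; the focal length in pixels is half the picture's height over the tangent of half this angle, whatever the lens; pixels are square), "cx", "cy" (the principal point, pixels), "rvec" (rotation vector, rad) and "tvec" (3), from world to camera coordinates, as OpenCV has them. Camera axes: x right, y down, z forward; pixel columns grow to the right and rows downward; lengths in m; the calibration is good to about 2 mm. A picture is of the moment at which its call begins: read the wrist's pose just before it. get_calibration takes no time and is no camera call; for the wrist camera it gives the pose at the moment of the call.
- bot.job_done(): hands the job in; it is judged then, once.
The state is a dict: "clock": time; "joint_pos": joint angles; "joint_vel": joint speeds; "tau": joint torques, N m; "eef_pos": TCP position; "tool_rot": TCP orientation; "ft_force": force on the tool from outside, world axes, zero at the start; "ft_torque": the same for the moment, N m; "grip_width": finger opening in m; "grasp_force": force on a finger pad.
Only numpy, scipy, OpenCV 4.12 (cv2) and the standard library are available. Lean on these libraries where they do the work, as an engineer would, in place of code of your own. Each camera call takes 0.05 s, during which the arm holds its last target. There are 200 camera calls.

### The job

The roller lever switch on the cabinet top works the cabinet's strip light. Press its lever down from above at the roller just until it clicks, which is when the sloping lever has come down to about level; hold it there for about a second, then let it spring back up and move clear. Do not push the lever on far below level, and leave the similar switch with the plain, rollerless lever unpressed.

Things in the scene. Friction and masses are not known exactly. Their poses are not given: they have to be found in the camera images.
- roller (a point): Centre of the roller at the free end of the lever: black plastic wheel, 24 mm diameter, 19 mm wide, between steel cheeks (28 mm overall). At rest 94.5 mm above the cabinet top; with the lever level 66 mm up and 6 mm farther out along x, over open space. At rest its x axis is level and points from the hinge out to the roller, y along the axle, z up; axes turn with the lever. Place and yaw vary.
- roller_lever (a joint): Angle of the roller lever, rad: 0 at rest (sloping 24 degrees up), growing as it is pressed down; level at 0.42. Clicks at 0.27 (roller 18 mm down), overtravelled past 0.58 (40 mm down), stop at 0.95. A spring resists with 2 N rising smoothly to 3.5 N at level and returns it. The hinge is 70 mm from the roller centre, 66 mm up; behind it a fixed black box 60 x 30 mm, 74 mm high.
- plain_tip (a point): Point near the free end of the other switch's lever, 70 mm from its hinge, 94.5 mm above the cabinet top at rest. Same box, sizes and axes as the roller switch (boxes are fixed on 96 x 46 mm aluminium plates), but the lever is a bare flat steel strip 26 mm wide with an upturned end, no roller. Leave it alone.
- plain_lever (a joint): Angle of that plain lever in rad: 0 at rest, growing as it is pressed down. Must stay near 0.
Things that resemble listed ones, but are neither listed nor needed, are in the scene too. Leave any pink look-alike of the part that bears plain_tip alone.

How it is judged:
By the outcome, as a careful person would: the job done as asked, in the order asked, and still so for the second after the job is handed in, with the robot touching nothing.
It also fails if it takes over 29 s, if anything falls off the work surface, if the arm or the gripper's body presses on something with over 40 N, if the wrist force passes 120 N, or if a joint passes its speed limit or range.

## Working session

There is one attempt and no reset: what is moved stays moved. The work goes in short steps, Python scripts to look and compute and a tool call to move; the robot and the scene stay as the last step left them, time stands still between calls to the robot, and variables do not carry over. Pictures are saved under pics/ and viewed, at most 10 in all, crops included, and the job is handed in when it is done.

Besides the shell and the picture viewer there is one more tool, called as name([rows], argument=value, ...), one row to a line, values as JSON. apply_moves: Moves the arm, as the interface text tells. Its arguments: {"type":"object","properties":{"steps":{"type":"array"}},"required":["steps"]}

```bash
mkdir -p pics; cat > h.py <<'E'
import numpy as np, cv2
from workcell import bot, camera, get_calibration
def cap(n):
    c=get_calibration(n); p,d=camera(n); np.savez(f'{n}.npz',p=p,d=d,r=c['rvec'],t=c['tvec'],k=[c['fov_y'],c['cx'],c['cy']]); return p,d
def world(n):
    z=np.load(f'{n}.npz'); d=z['d']; fy,cx,cy=z['k']; f=200/np.tan(np.radians(fy)/2)
    v,u=np.mgrid[:400,:640]; P=np.stack([(u-cx)/f*d,(v-cy)/f*d,d],-1)
    R=cv2.Rodrigues(z['r'])[0]; W=(P-z['t'].ravel())@R; W[d==0]=np.nan; return z['p'],W
E
python3 - <<'E'
from h import *
o=bot.get_obs(); print(o['clock'],o['eef_pos'],o['tool_rot'])
for n in('scene','top'):
    p,d=cap(n); cv2.imwrite(f'pics/{n}.png',p[...,::-1])
    print(n,get_calibration(n))
E
```

```text
0.0 [0.20897924 0.45355171 0.24740685] [ 2.14204994e-01  9.76788143e-01 -1.04408784e-03 -2.31089933e-04]
scene {'fov_y': 45.36989713491896, 'cx': 312.71526320064606, 'cy': 206.5355046638401, 'rvec': array([ 2.24079338,  1.35399374, -0.38237555]), 'tvec': array([-0.26189773, -0.24240054,  1.29920861])}
top {'fov_y': 44.6175317531624, 'cx': 317.7999220320225, 'cy': 199.3468135635937, 'rvec': array([ 2.21964258, -2.16548074,  0.06782822]), 'tvec': array([0.06056703, 0.42447266, 1.26101264])}
```

View pics/scene.png

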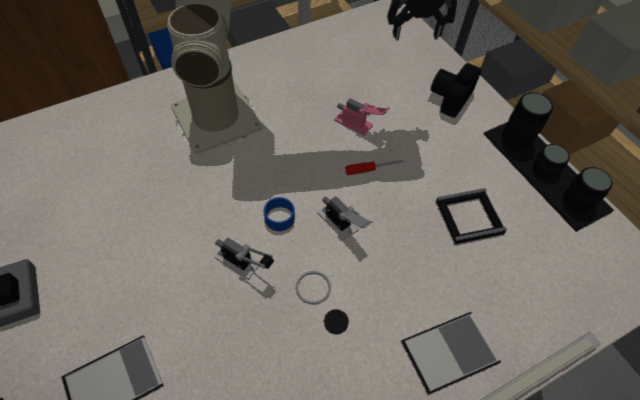

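View pics/top.png

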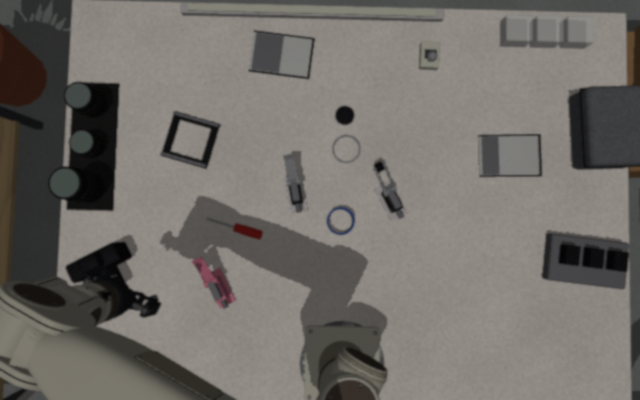

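Scene view: the candidates are a switch at (243,255) with a black wheel at its lever tip (265,261), a grey one at (343,215) with a flat flared strip, and a pink one at (358,115). In the top view these are at (390,188), (294,180) and (213,281). The first fits, because it is the only one with a black roller. I'll confirm in a crop.

```bash
python3 - <<'E'
from h import *
p,W=world('scene'); q,V=world('top')
a=cv2.resize(p[195:295,200:380],None,fx=4,fy=4,interpolation=2)[:, :720]
b=cv2.resize(q[140:230,270:420],None,fx=4,fy=4,interpolation=2)
cv2.imwrite('pics/crop.png',np.vstack([a[:300,:600] if 0 else cv2.resize(a,(600,333)),cv2.resize(b,(445,267)).copy() if 0 else np.pad(cv2.resize(b,(440,264)),((0,0),(0,160),(0,0)))])[...,::-1])
for n,M,(u0,u1,v0,v1) in(('scene',W,(205,285,225,300)),('top',V,(365,410,150,222)),('topplain',V,(280,308,145,215))):
    X=M[v0:v1,u0:u1].reshape(-1,3); X=X[np.isfinite(X).all(1)]
    print(n,'table z',np.median(X[:,2]))
    for lo,hi in((.012,.05),(.06,.08),(.08,.093),(.093,.13)):
        s=X[(X[:,2]>lo)&(X[:,2]<hi)]
        if len(s): print(lo,hi,len(s),s.mean(0).round(4),s.min(0).round(4),s.max(0).round(4))
E
```

```text
scene table z 0.0014791065028613008
0.012 0.05 306 [ 0.4234 -0.1044  0.0308] [ 0.3787 -0.1496  0.012 ] [0.4625 0.0077 0.05  ]
0.06 0.08 345 [ 0.4372 -0.1147  0.0734] [ 0.4028 -0.1373  0.0607] [ 0.4835 -0.076   0.0797]
0.08 0.093 76 [ 0.4811 -0.0908  0.0868] [ 0.4512 -0.1102  0.0801] [ 0.5141 -0.0735  0.093 ]
0.093 0.13 159 [ 0.5034 -0.0782  0.1023] [ 0.4807 -0.0974  0.0931] [ 0.5156 -0.0614  0.1094]
top table z 0.0015713050567858393
0.012 0.05 121 [ 0.4061 -0.1201  0.037 ] [ 0.3763 -0.1467  0.0122] [ 0.4623 -0.0806  0.05  ]
0.06 0.08 233 [ 0.434  -0.1122  0.0734] [ 0.4023 -0.1358  0.0602] [ 0.4763 -0.0798  0.0799]
0.08 0.093 49 [ 0.4754 -0.0891  0.0859] [ 0.4196 -0.1247  0.0802] [ 0.5164 -0.0626  0.0928]
0.093 0.13 111 [ 0.4992 -0.0763  0.1022] [ 0.4741 -0.097   0.0935] [ 0.5154 -0.0617  0.1123]
topplain table z 0.003299226829089964
0.012 0.05 92 [0.4121 0.1243 0.0422] [0.3874 0.109  0.0121] [0.4588 0.1477 0.0499]
0.06 0.08 291 [0.4559 0.1338 0.0741] [0.4139 0.118  0.0601] [0.4977 0.152  0.08  ]
0.08 0.093 136 [0.5017 0.1431 0.0863] [0.4704 0.124  0.08  ] [0.5207 0.157  0.0929]
0.093 0.13 46 [0.5212 0.1469 0.0992] [0.5032 0.1346 0.0933] [0.527  0.1589 0.1066]
```

View pics/crop.png

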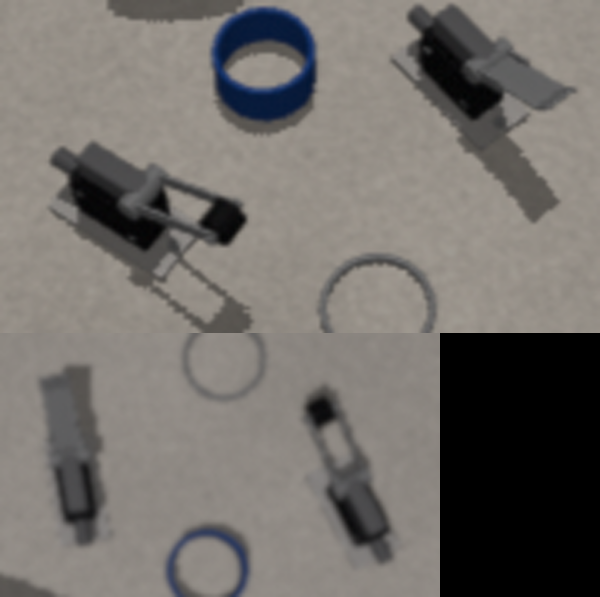

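Crop confirmed. The lower-left switch in the scene crop, which is the right-hand one in the top crop, has a fork with a black roller. The other grey switch has a bare flat strip with an upturned end. The roller centre is at about (0.502, -0.077) with its top at z≈0.107, and the lever yaw is about 28°. I'm moving there with the gripper shut.

apply_moves([
  [[-0.15,-0.11,0],[0,0,0],0],
  [[-0.15,-0.11,0],[0,0,0],0],
  [[-0.15,-0.11,0],[0,0,0],0],
  [[-0.15,-0.11,0],[0,0,0],0],
  [[-0.15,-0.11,0],[0,0,0],0],
  [[-0.15,-0.11,0],[0,0,0],0],
  [[-0.15,-0.11,0],[0,0,0],0],
  [[-0.15,-0.11,0],[0,0,0],0],
])

```text
clock: 0.77
eef_pos: [0.3537, 0.192, 0.2481]
tool_rot: [0.214, 0.977, -0.0, -0.0]
ft_force: [0.3, 0.6, 0.5]
grip_width: 0.0001
grasp_force: 0.0
```

apply_moves([
  [[-0.15,-0.11,0],[0,0,0],0],
  [[-0.15,-0.11,0],[0,0,0],0],
  [[-0.15,-0.11,0],[0,0,0],0],
  [[-0.15,-0.11,0],[0,0,0],0],
  [[-0.15,-0.11,0],[0,0,0],0],
  [[-0.15,-0.11,0],[0,0,0],0],
  [[-0.1,-0.08,0],[0,0,0],0],
  [[0,0,0],[0,0,0],0],
])

```text
clock: 1.43
eef_pos: [0.4749, -0.0282, 0.2476]
tool_rot: [0.217, 0.976, -0.001, 0.0]
ft_force: [-0.2, -0.1, 0.5]
grip_width: 0.0
grasp_force: 0.0
```

apply_moves([
  [[0,0,0],[0,0,-0.037],0],
  [[0,0,0],[0,0,-0.037],0],
  [[0,0,0],[0,0,-0.037],0],
  [[0,0,0],[0,0,-0.037],0],
  [[0,0,0],[0,0,-0.037],0],
  [[0,0,0],[0,0,-0.037],0],
  [[0,0,0],[0,0,-0.037],0],
  [[0,0,0],[0,0,-0.037],0],
])

```text
clock: 2.1
eef_pos: [0.4726, -0.0236, 0.2479]
tool_rot: [-0.25, 0.968, 0.0, -0.001]
ft_force: [1.0, -0.2, -0.1]
grip_width: -0.0
grasp_force: 0.0
```

```bash
python3 - <<'E'
from h import *
p,d=cap('wrist'); cv2.imwrite('pics/wrist.png',p[...,::-1])
p,W=world('wrist'); g=p.astype(int).max(-1)
ok=np.isfinite(W).all(-1)&(abs(W[...,0]-.48)<.07)&(abs(W[...,1]+.09)<.07)
for lo,hi in((.09,.13),(.098,.13),(.103,.13)):
    m=ok&(W[...,2]>lo)&(W[...,2]<hi)
    for nm,k in(('all',m),('dark',m&(g<45))):
        X=W[k]
        if len(X): r=cv2.minAreaRect((X[:,:2]*1000).astype(np.float32)); print(lo,nm,len(X),X.mean(0).round(4),r,np.percentile(X[:,2],98), np.argwhere(k).mean(0))
m=ok&(W[...,2]>.055)
X=W[m]; print(cv2.fitLine(X[:,:2].astype(np.float32),2,0,.01,.01).ravel())
E
```

```text
0.09 all 798 [ 0.4976 -0.0755  0.1002] ((497.39312744140625, -77.18695831298828), (33.071136474609375, 31.971914291381836), 33.09893798828125) 0.1063136857050513 [186.94235589 257.80576441]
0.09 dark 566 [ 0.499  -0.075   0.1022] ((501.3443298339844, -75.3188247680664), (22.363937377929688, 21.76008415222168), 27.06934928894043) 0.10648866023339078 [189.06360424 257.26855124]
0.098 all 516 [ 0.4999 -0.0748  0.1033] ((500.9024353027344, -74.68251037597656), (21.15013885498047, 30.59135627746582), 27.40896224975586) 0.10653960414644391 [190.26937984 256.73837209]
0.098 dark 484 [ 0.4999 -0.0748  0.1035] ((500.9483947753906, -74.45730590820312), (21.428686141967773, 18.839895248413086), 29.189367294311523) 0.10656891921071644 [190.31198347 256.69834711]
0.103 all 320 [ 0.5012 -0.0744  0.1048] ((501.515625, -74.56256866455078), (15.615096092224121, 19.041532516479492), 29.002531051635742) 0.10673623841118111 [192.165625 256.284375]
0.103 dark 319 [ 0.5011 -0.0743  0.1048] ((501.39825439453125, -74.35079193115234), (15.615096092224121, 18.557313919067383), 29.002531051635742) 0.10673872720910949 [192.15360502 256.31661442]
[ 0.1441255  -0.9895594   0.47128034 -0.04971543]
```

View pics/wrist.png

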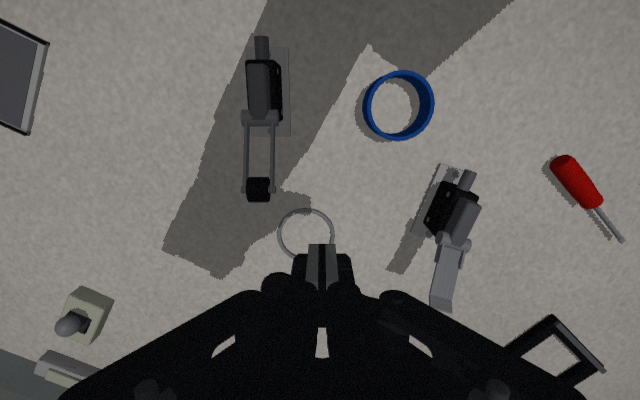

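The wrist view shows the roller switch at (260,120) with its roller at (258,189), and the plain switch at (450,240). The refined roller centre is (0.5015, -0.0745), top z 0.1065, yaw 29°. Next I move above it and part of the way down.

apply_moves([
  [[-0.0045,-0.073,0],[0,0,0],0],
  [[-0.0045,-0.073,0],[0,0,0],0],
  [[-0.0045,-0.073,0],[0,0,0],0],
  [[-0.0045,-0.073,0],[0,0,0],0],
  [[0,0,0.15],[0,0,0],0],
  [[0,0,0.15],[0,0,0],0],
  [[0,0,0.15],[0,0,0],0],
  [[0,0,0],[0,0,0],0],
])

```text
clock: 2.82
eef_pos: [0.5006, -0.0746, 0.1523]
tool_rot: [-0.245, 0.969, 0.002, -0.005]
ft_force: [-0.7, 0.4, -0.2]
grip_width: -0.0004
grasp_force: 0.0
```

apply_moves([
  [[-0.015,0,0.03],[0,0,0],0],
  [[0,0,0.02],[0,0,0],0],
  [[0,0,0.02],[0,0,0],0],
  [[0,0,0.02],[0,0,0],0],
  [[0,0,0],[0,0,0],0],
  [[0,0,0],[0,0,0],0],
  [[0,0,0],[0,0,0],0],
  [[0,0,0],[0,0,0],0],
])

```text
clock: 3.48
eef_pos: [0.5073, -0.0724, 0.1409]
tool_rot: [-0.247, 0.969, -0.0, 0.0]
ft_force: [-0.4, -0.7, 1.1]
grip_width: 0.0003
grasp_force: 0.0
```

```bash
python3 - <<'E'
from h import *
print(bot.get_obs()['eef_pos'])
p,d=cap('scene'); cv2.imwrite('pics/s2.png',cv2.resize(p[150:300,170:350],None,fx=3.9,fy=3.9,interpolation=2)[...,::-1])
p,W=world('scene'); ok=np.isfinite(W).all(-1)&(abs(W[...,0]-.5)<.03)&(abs(W[...,1]+.075)<.03)
z=W[...,2][ok]; print(np.histogram(z,np.arange(.06,.2,.005)))
E
```

```text
[ 0.50726186 -0.07243909  0.14086832]
(array([ 0,  0,  0,  0,  4,  8, 22, 27, 30, 27,  1,  0,  0,  2,  8, 17, 13,
       11, 13,  9,  6, 12, 23, 45, 34,  9, 20, 25]), array([0.06 , 0.065, 0.07 , 0.075, 0.08 , 0.085, 0.09 , 0.095, 0.1  ,
       0.105, 0.11 , 0.115, 0.12 , 0.125, 0.13 , 0.135, 0.14 , 0.145,
       0.15 , 0.155, 0.16 , 0.165, 0.17 , 0.175, 0.18 , 0.185, 0.19 ,
       0.195, 0.2  ]))
```

View pics/s2.png

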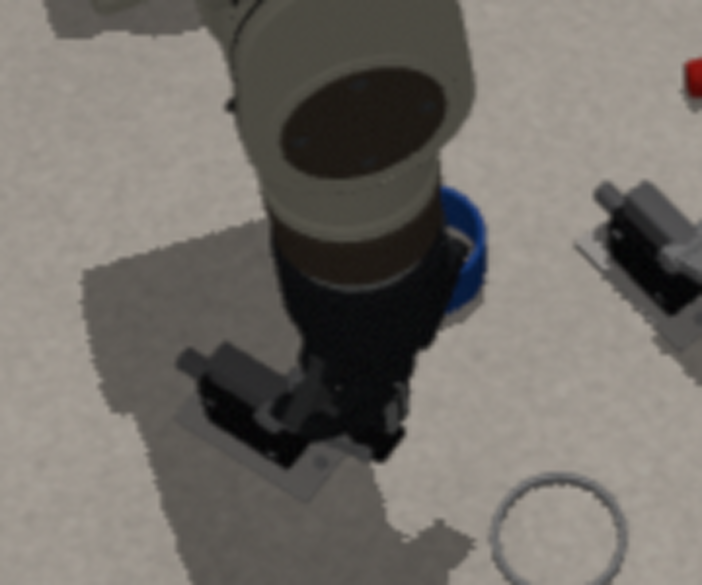

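The fingertips show at z≈0.124, which confirms the 17 mm offset, and they sit over the roller at crop (385,440). Contact should come at TCP z≈0.1235, and level is at about 0.095.

apply_moves([
  [[0,0,0.03],[0,0,0],0],
  [[0,0,0.03],[0,0,0],0],
  [[0,0,0.03],[0,0,0],0],
  [[0,0,0.03],[0,0,0],0],
  [[0,0,0.03],[0,0,0],0],
  [[0,0,0],[0,0,0],0],
  [[0,0,0],[0,0,0],0],
  [[0,0,0],[0,0,0],0],
])

```text
clock: 4.2
eef_pos: [0.5067, -0.0726, 0.1103]
tool_rot: [-0.246, 0.969, -0.0, -0.0]
ft_force: [0.7, 0.7, 3.0]
grip_width: 0.0001
grasp_force: 1.2
```

apply_moves([
  [[0,0,0.02],[0,0,0],0],
  [[0,0,0.02],[0,0,0],0],
  [[0,0,0.015],[0,0,0],0],
  [[0,0,0.01],[0,0,0],0],
  [[0,0,0],[0,0,0],0],
  [[0,0,0],[0,0,0],0],
  [[0,0,0],[0,0,0],0],
  [[0,0,0],[0,0,0],0],
])

```text
clock: 4.87
eef_pos: [0.507, -0.0725, 0.0974]
tool_rot: [-0.246, 0.969, -0.0, 0.0]
ft_force: [1.8, 1.1, 3.7]
grip_width: -0.0001
grasp_force: 1.7
```

```bash
python3 - <<'E'
from h import *
o=bot.get_obs();print(o['eef_pos'],o['ft_force'])
p,d=cap('scene'); a=p[190:300,200:330]
p2,_=cap('wrist')
cv2.imwrite('pics/s3.png',np.vstack([cv2.resize(a,(520,440),interpolation=2)])[...,::-1])
E
```

```text
[ 0.50700156 -0.07254425  0.09742751] [1.75320296 1.07182327 3.72140217]
```

View pics/s3.png

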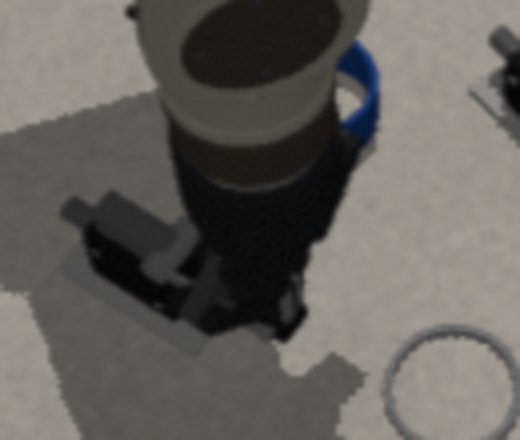

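The lever is pressed nearly level at crop (215,310) with 3.7 N on it. I'll hold for one more call so it totals about 1 s, then lift straight up.

apply_moves([
  [[0,0,0],[0,0,0],0],
  [[0,0,0],[0,0,0],0],
  [[0,0,0],[0,0,0],0],
  [[0,0,0],[0,0,0],0],
  [[0,0,0],[0,0,0],0],
  [[0,0,0],[0,0,0],0],
  [[0,0,0],[0,0,0],0],
  [[0,0,-0.03],[0,0,0],0],
])

```text
clock: 5.63
eef_pos: [0.5057, -0.0727, 0.1024]
tool_rot: [-0.246, 0.969, 0.0, -0.002]
ft_force: [-1.2, -2.1, 2.4]
grip_width: 0.0003
grasp_force: 1.1
```

apply_moves([
  [[0,0,-0.04],[0,0,0],0],
  [[0,0,-0.05],[0,0,0],0],
  [[0,0,-0.08],[0,0,0],0],
  [[0,0,-0.12],[0,0,0],0],
  [[0,0,-0.15],[0,0,0],0],
  [[0,0,-0.15],[0,0,0],0],
  [[0,0,-0.1],[0,0,0],0],
  [[0,0,0],[0,0,0],0],
])

```text
clock: 6.3
eef_pos: [0.5091, -0.0726, 0.2469]
tool_rot: [-0.247, 0.969, -0.002, 0.004]
ft_force: [1.7, 0.3, 1.0]
grip_width: -0.0
grasp_force: 0.0
```

apply_moves([
  [[0,0.1,0],[0,0,0],0],
  [[0,0.1,0],[0,0,0],0],
  [[0,0.1,0],[0,0,0],0],
  [[0,0,0],[0,0,0],0],
  [[0,0,0],[0,0,0],0],
  [[0,0,0],[0,0,0],0],
  [[0,0,0],[0,0,0],0],
  [[0,0,0],[0,0,0],0],
])

```text
clock: 6.97
eef_pos: [0.4785, -0.0203, 0.2411]
tool_rot: [-0.246, 0.969, -0.0, -0.0]
ft_force: [-0.3, -0.1, 1.2]
grip_width: -0.0005
grasp_force: 0.0
```

```bash
python3 - <<'E'
from h import *
p,d=cap('wrist'); p,W=world('wrist')
for c in((.5015,-.0745),(.52,.147)):
    k=np.isfinite(W).all(-1)&(np.hypot(W[...,0]-c[0],W[...,1]-c[1])<.02)&(W[...,2]<.13)&(W[...,2]>.05)
    print(k.sum(),np.percentile(W[k],98,axis=0) if k.any() else '')
o=bot.get_obs();print(o['clock'],o['eef_pos'],o['ft_force'])
E
```

```text
844 [ 0.51112637 -0.06149012  0.10620508]
715 [0.52610787 0.15953997 0.10212477]
7.0167 [ 0.4784975  -0.02030761  0.24109627] [0.57900689 0.11718472 0.09001645]
```

The roller's top is back at 0.106, its rest height. The plain lever hasn't been touched and the arm is clear, so I'm handing in.

```bash
python3 -c "
from workcell import bot
print(bot.job_done())"
```

```text
the job is handed in; nothing more can be done
None
```

I pressed the roller lever to about level (roller about 26 mm down, past the 18 mm click point), held it for about a second and let it spring back to rest. The plain lever was left alone, and I handed the job in at 7.0 s with the arm clear. I judged the click from position and force; I did not check the strip light.

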